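# Put the welding turntable in gear and turn it to its index mark

### The arm

A 6-joint arm with a two-finger parallel gripper is mounted at the origin on the work surface. World frame = base frame: x ahead of the robot, y to its left, z up, the work surface at z = 0. Lengths are in m, angles in degrees, forces in N, time in s.
With the tool pointing down it reaches from about 0.35 to 0.875 m from the base axis. Payload 4.2 kg.
Tool frame: the origin (TCP) lies on the centre line of the jaws, within the pads' length; the fingertips stand 19 mm ahead of it and the grasp point (between the pads) is the TCP; z points along the fingers, y is the line along which they close (so a half turn about z gives the same grasp; the last joint's range is limited). The gripper opens to 87 mm and grips with 3 to 60 N. Pads are 19 mm wide; open, the fingers measure 117 mm over their backs; the gripper's body (75 mm by 190 mm) begins 51 mm behind the grasp point.
Start: joints at [-54.339, 22.042, 0.453, 0, -68.411, -14.817], TCP at [0.222, -0.584, 0.208] pointing down, gripper open.
Joint ranges: [-179.83, 179.83], [-69.29, 118.12], [-61.27, 80.66], [-181.25, 117.63], [-171.15, -9.14], [-177.46, 177.46]. Speed limits (degrees/s): [159.86, 159.86, 180, 180, 180, 180].

### API

Orientations are given as a 3x3 rotation matrix whose columns are the frame's x, y, z axes.
In Python, from station import sense, capture, finish_job, search_frame, masks_of gives the robot as it stands.
- The arm moves only by the tool drive_tool, never from a script. Its argument "rows" is a list of rows, each a list of 7 numbers: the opening in per cent of the stroke, from 0 (shut) to 100 (fully open), then the shift along the world's x, y, z in mm, then the turn, a rotation vector about the world's x, y, z in rad. In form: [[fingers, dx, dy, dz, wx, wy, wz], ...]. A call has 1 to 5 rows; each row shifts and turns the commanded pose from where the row before left it; what a row does not reach is not made up. A row lasts 1/12 s, in which the tool goes at most 41.7 mm and 7.16 degrees, less where a joint would pass 70% of its speed; a pose out of reach is approached as far as the arm can. A call is refused whole if a number of a shift passes 41.7 or a number of a turn 0.125, either way. A call with a gripper value outside its range is refused whole. The fingers move at their own pace and stop on an object; the grip force is fixed at half the most. Time passes only in rows, so rows that do not move let the fingers close. It gives the time, the measured TCP pose, the force, the opening and the grip force at its end, in the units of the state.
- sense(): the state, without advancing time (a new reading comes with each control period).
- capture(name): name is "scene" or "top"; returns a dict with "frame" (420x560x3 uint8, red, green, blue), "z_map" (420x560 float32, m along the optical axis (not along the pixel's ray), 0 where there is no reading), "fx", "fy", "cx", "cy" (pixels), "R" (3x3) and "t" (3): a world point X has camera coordinates R X + t. Camera axes: x right, y down, z forward; pixel columns grow to the right and rows downward; lengths in m; the calibration is good to about 2 mm. A picture is of the moment at which its call begins.
- finish_job(): hands the job in; it is judged then, once.
Trained networks look in a picture, given as the dict that the camera call returned (one of the last four; its "shot" number tells which), for a name from the list of things; names that differ only in an ending like _2 or _b are one class to them, and where a whole thing is asked for, a point or a joint stands for the part that bears it (a point fixed in the world has none). Each returns a list of dicts, best first, with "p" (0 to 1); they miss things now and then, are a little off and sometimes report something else, mostly with a low value. They report only what shows in the picture. A call takes as long as a camera call.
- search_frame(label, picture): "xy" ([column, row] in pixels, amid what is visible of it).
- masks_of(label, picture): "region" (420x560 bool, what is visible of it) and "xy" ([column, row] in pixels, amid what is visible of it).
The state is a dict: "time_s": time; "joints": joint angles; "joint_velocities": joint speeds; "effort": joint torques, N m; "tcp_pos": TCP position; "ee_rot": TCP orientation; "wrist_force": force on the tool from outside, world axes, zero at the start; "moment": the same for the moment, N m; "gripper_width": opening from 0.0 (shut) to 1.0 (fully open); "gripper_force": force on a finger pad.
Only numpy, scipy, OpenCV 4.12 (cv2) and the standard library are available. Lean on these libraries where they do the work, as an engineer would, in place of code of your own. Each camera call takes 0.05 s, during which the arm holds its last target. There are 200 camera calls.

### The job

Put the small welding turntable's hand drive in gear: ease the raised centre knob gently down, rocking it round a little under light pressure, until its teeth drop between those of the tooth ring and the knob is fully home; do not force it down on the tooth tops, nor drag the plate round before the knob is home. Then, with the knob alone, turn the plate until the tongue on its rim lines up with the fixed pointer, and let go, leaving the knob fully down and everything else on the bench where it was.

Things in the scene. Friction and masses are not known exactly. Their poses are not given: they have to be found in the camera images.
- knob_grip (a point): Grip point of the gear-change knob, on its vertical turning axis; 121 mm above the table when the knob is home. The knob's black bar is 56 mm long (x axis), 14 mm thick (y axis) and 40 mm high: 16 mm of it above this point, 24 mm below, down to a steel flange 66 mm across, 8 mm thick. Grasp the bar from above across its thickness, fingertips above the flange. 4 teeth under the flange.
- knob_lift (a joint): Height of the knob above fully home, m: 0 = home (in gear, hard stop), 0.016 to 0.021 at the start (neutral), 0.022 top stop. Slides vertically with 3.5 N of friction and stays where it is left. Its teeth touch the ring's tooth tops at 0.007; lower than that out of mesh, it presses the ring down with it.
- knob_turn (a joint): Angle of the knob about the vertical, rad, counter-clockwise from above positive, relative to the plate; no stops. Turns freely (0.02 N m) out of mesh.
- ring_press (a joint): How far the tooth ring under the knob is pushed down, m: 0 = free, as it is again in mesh with the knob home. Its spring starts at 4 N and adds 2.5 N per mm; above 0.0045 (15 N) the teeth are forced. It rides on the plate's spindle: 58 mm across, 8 teeth 8 mm high at 0.785 rad pitch, free play in mesh 0.11 rad in all. Its angle on the plate is unknown and hidden by the flange: feel for it.
- spindle (a joint): Angle of the round plate about the vertical, rad, counter-clockwise from above positive: 0 = tongue in line with the pointer. Starts at 0.45 to 0.95, to be turned clockwise by that much. Turns stiffly (0.18 N m), stays where it is left, and turns one to one with the knob in mesh.
- faceplate: The round steel plate, 250 mm across, top 66 mm above the table, with a 44 mm pipe stub clamped opposite the tongue (115 mm above the table, its near side 76 mm from the axis). Origin on the turning axis at table height; x axis to the tongue. Not to be touched by the robot.
- tongue (a point): Outer end of the short raised steel tongue on the plate's rim (36 mm long, 5 mm wide), 130 mm from the turning axis, 72 mm above the table.
- pointer (a point): Inner tip of the fixed steel pointer blade (5 mm wide) on the post that stands beside the plate on the turntable's base, 145 mm from the turning axis, 73 mm above the table.
- magnet: Loose bystander: triangular welding magnet, about 80 mm, 12 mm high, lying by the turntable.
- spanner: Loose bystander: spanner, 190 mm long, lying by the turntable.
- pipe_stub: Loose bystander: short steel pipe ring, 60 mm across, 50 mm high, by the turntable.
- wire_brush: Loose bystander: wooden-backed brush.
- chip_hammer: Loose bystander: hammer.
- grind_disc: Loose bystander: black grinding disc, 116 mm across, 6 mm thick.
- wire_spool: Loose bystander: copper-coloured wire spool, 100 mm across, 50 mm high.

How it is judged (in metres and radians):
On the way, in this order (a step that is already met when the one before it is completed fails the run):
1. the knob is fully home with its teeth in mesh (ring not pushed down) (value of joint knob_lift below 0.002 m and value of joint ring_press below 0.0015 m), for 0.2 s.
2. the plate has been turned until its tongue is in line with the pointer, knob still home (value of joint knob_lift below 0.003 m and value of joint spindle between -0.05 and 0.05 rad), for 0.2 s.
At the end, for the whole second after the job is handed in: The knob is down within 3 mm of fully home and in mesh (ring not pushed down by 1.5 mm or more), the plate is at rest with its tongue within 0.05 rad (about 6 mm at the rim) of the fixed pointer (all of step 2 and value of joint ring_press below 0.0015 m and velocity of joint spindle between -0.02 and 0.02 rad/s); the robot touches nothing.
It fails at once if the knob is forced down on the tooth tops (tooth ring pushed down more than 4.5 mm, about 15 N) (value of joint ring_press above 0.0045 m).
It fails at once if the plate is dragged round (tongue moved more than 10 mm) while the knob is not home (more than 4 mm up) (value of joint knob_lift above 0.004 m and distance of tongue from where it was at the start of the episode above 0.01 m).
It fails at once if the robot pushes on the plate or the work on it (contact force between faceplate and the fingers above 1 N or contact force between faceplate and the arm above 1 N).
It fails at once if a bystander is moved by more than 15 mm (distance of any of magnet, spanner, pipe_stub, wire_brush, chip_hammer, grind_disc, wire_spool from where it was at the start of the episode above 0.015 m).
It also fails if it takes over 58 s, if anything falls off the work surface, if the arm or the gripper's body presses on something with over 40 N, if the wrist force passes 120 N, or if a joint passes its speed limit or range.

## Working session

There is one attempt and no reset: what is moved stays moved. The work goes in short steps, Python scripts to look and compute and a tool call to move; the robot and the scene stay as the last step left them, time stands still between calls to the robot, and variables do not carry over. Pictures are saved under pics/ and viewed, at most 10 in all, crops included, and the job is handed in when it is done.

Besides the shell and the picture viewer there is one more tool, called after ">>>" as a command line: name --pt "numbers of a row" for each row, then --argument value for the rest. drive_tool: Moves the arm, as the interface text tells. Its arguments: {"type":"object","properties":{"rows":{"type":"array"}},"required":["rows"]}

```bash
mkdir -p pics; cat > h.py <<'E'
import numpy as np, cv2
from station import *
def world(c,u,v,z=None):
    R=np.array(c["R"]);t=np.array(c["t"])
    u=np.asarray(u,float);v=np.asarray(v,float)
    d=np.stack([(u-c["cx"])/c["fx"],(v-c["cy"])/c["fy"],np.ones_like(u)],-1)
    if z is None:
        return (d*c["z_map"][v.astype(int),u.astype(int)][...,None]-t)@R
    C=-R.T@t; w=d@R
    return C+w*((z-C[2])/w[...,2])[...,None]
def proj(c,X):
    p=np.array(c["R"])@np.array(X)+c["t"]; return p[0]/p[2]*c["fx"]+c["cx"],p[1]/p[2]*c["fy"]+c["cy"]
E
python3 - <<'E'
from h import *
s=sense();print(s["time_s"],s["tcp_pos"],s["ee_rot"])
cs={n:capture(n) for n in("scene","top")}
for n,c in cs.items():
    cv2.imwrite(f"pics/{n}0.png",c["frame"][...,::-1])
    R=np.array(c["R"]);print(n,c["fx"],"cam",-R.T@c["t"],R[2])
    for l in["knob_grip","faceplate","tongue","pointer"]:
        for r in search_frame(l,c)[:2]:
            u,v=r["xy"];print(n,l,np.round(r["xy"],1),round(r["p"],2),world(c,np.array(u),np.array(v)).round(4))
E
```

```text
0.0 [ 0.22216106 -0.58350056  0.20715367] [[-9.34631699e-01 -3.55616141e-01 -8.64853223e-04]
 [-3.55617181e-01  9.34629529e-01  2.01597321e-03]
 [ 9.14047468e-05  2.19174914e-03 -9.99997594e-01]]
scene 533.1824029906267 cam [ 1.31907805 -1.14092331  1.11934848] [-0.4620119   0.66275416 -0.58932328]
scene knob_grip [269.7 208.4] 0.69 [0.5178 0.0218 0.1147]
scene knob_grip [302.9 165. ] 0.49 [0.3825 0.4507 0.0227]
scene faceplate [263.6 224.9] 0.94 [ 0.5145 -0.0081  0.0644]
scene faceplate [267.7 219.3] 0.69 [0.5164 0.0126 0.0755]
scene tongue [264.8 222.2] 0.85 [ 0.5164 -0.004   0.0739]
scene tongue [319.8 208.8] 0.25 [0.5771 0.2548 0.0014]
scene pointer [265.6 204.6] 0.61 [0.5073 0.0136 0.1302]
scene pointer [263.9 228.7] 0.57 [ 0.5261 -0.0228  0.0632]
top 406.5560652928979 cam [0.42559505 0.00341843 1.29737874] [ 0.08588199  0.02504343 -0.99599052]
top knob_grip [290.7 221.7] 0.79 [0.5014 0.0139 0.1503]
top faceplate [297.3 229.6] 0.85 [ 0.4803 -0.0044  0.1124]
top tongue [299.7 229.5] 0.83 [ 0.4826 -0.0119  0.0667]
top pointer [290.8 224.7] 0.97 [0.4928 0.0138 0.1523]
```

```bash
python3 - <<'E'
import cv2
a=cv2.imread("pics/top0.png");cv2.imwrite("pics/topc.png",cv2.resize(a[145:295,200:390],None,fx=4,fy=4,interpolation=3))
a=cv2.imread("pics/scene0.png");cv2.imwrite("pics/scenec.png",cv2.resize(a[145:295,170:360],None,fx=4,fy=4,interpolation=3))
E
```

```text
(no output)
```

View pics/topc.png

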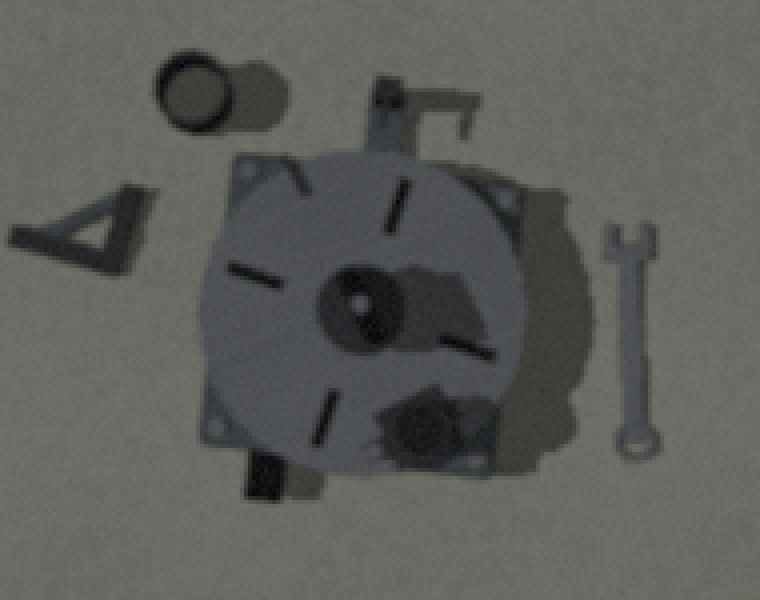

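View pics/scenec.png

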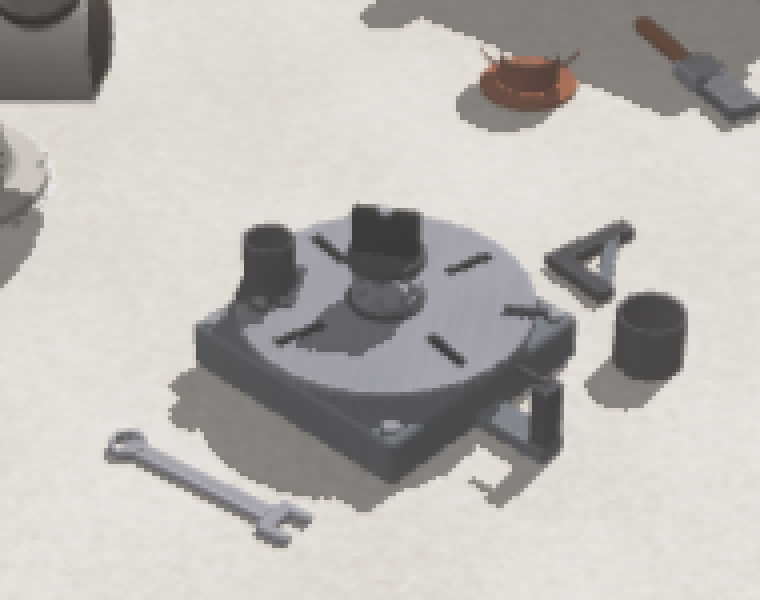

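View pics/top0.png

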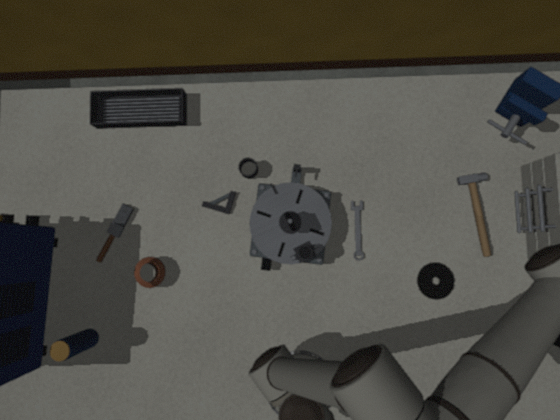

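The top view shows the plate centred near crop (363,312), the tongue near (297,175), the pointer post near (388,95) and the stub near (420,425). The knob is in the middle with its bar running roughly up-left to down-right. In the scene view the knob is raised and the bar is seen broadside. Next I fit these from the depth data.

```bash
cat > m.py <<'E'
from h import *
def run():
  for n in("scene","top"):
    c=capture(n); v,u=np.mgrid[0:420,0:560]; W=world(c,u,v); ok=(c["z_map"]>0)
    P0=np.array([.50,.0135]); r=np.hypot(W[...,0]-P0[0],W[...,1]-P0[1])
    pl=ok&(abs(W[...,2]-.066)<.006)&(r<.15)
    (cx,cy),rad=cv2.minEnclosingCircle((W[pl][:,:2]*1000).astype(np.float32)[:,None])
    kn=ok&(r<.05)&(W[...,2]>.137)
    K=W[kn]; print(n,"circ",cx,cy,rad,"knob n",kn.sum(),K[:,2].max(),np.percentile(K[:,2],[50,90]))
    top=K[K[:,2]>np.percentile(K[:,2],90)-.008] if n=="scene" else K
    m=top[:,:2].mean(0);w,V=np.linalg.eigh(np.cov((top[:,:2]-m).T));print(" mean",m,"sd",np.sqrt(w),"ang",np.degrees(np.arctan2(V[1,1],V[0,1]))%180)
    fl=ok&(r<.05)&(W[...,2]>.09)&(W[...,2]<.118); F=W[fl]
    if len(F):print(" flange z",np.percentile(F[:,2],[10,50,90]),F[:,:2].min(0),F[:,:2].max(0))
    for l in("tongue","pointer","faceplate","knob_grip"):
      for q in masks_of(l,c)[:1]:
        g=q["region"]&ok; G=W[g]; print(" ",l,round(q["p"],2),g.sum(),np.round(q["xy"],1),G.mean(0).round(4),G.min(0).round(3),G.max(0).round(3))
if __name__=="__main__":run()
E
python3 m.py
python3 - <<'E'
import sys;sys.path.insert(0,'.')
from h import *
c=capture("top")
a=cv2.resize(c["frame"],None,fx=1,fy=1)[180:265,245:340,::-1].astype(float)*2.2
cv2.imwrite("pics/b.png",cv2.resize(np.clip(a[:75],0,255).astype(np.uint8),None,fx=8,fy=8,interpolation=3))
E
```

```text
scene circ 514.4359130859375 23.321802139282227 134.5294647216797 knob n 110 0.15961688967031404 [0.1511324  0.15694886]
 mean [0.507197   0.01592261] sd [0.00508999 0.0160343 ] ang 22.290296853354306
 flange z [0.10735422 0.11412689 0.1171298 ] [ 0.47418469 -0.01659774] [0.53833492 0.04621137]
  tongue 0.84 2596 [265.4 219.6] [0.514  0.0015 0.0684] [ 0.283 -0.109 -0.006] [0.631 0.223 0.136]
  pointer 0.66 4521 [264.8 227.7] [ 0.5338 -0.0134  0.0609] [ 0.318 -0.113 -0.005] [0.692 0.223 0.16 ]
  faceplate 0.79 2448 [265.2 227.3] [ 0.5157 -0.0013  0.0697] [ 0.308 -0.109 -0.   ] [0.631 0.222 0.121]
  knob_grip 0.78 294 [267.7 206.5] [0.5101 0.0112 0.1299] [ 0.478 -0.017  0.105] [0.537 0.044 0.16 ]
top circ 509.07440185546875 17.84365463256836 128.99217224121094 knob n 98 0.1585565823699219 [0.15364111 0.15675531]
 mean [0.50461205 0.01579372] sd [0.00397538 0.01624446] ang 22.050332116957634
 flange z [0.11041897 0.11336482 0.11641752] [ 0.47364206 -0.01597479] [0.5356775  0.04861925]
  tongue 0.6 4894 [287.9 235.8] [0.5036 0.0158 0.0671] [ 0.381 -0.117 -0.005] [0.636 0.146 0.156]
  pointer 0.84 6133 [290.7 225.3] [0.5054 0.0163 0.0669] [ 0.362 -0.112 -0.003] [0.691 0.147 0.159]
  faceplate 0.7 4773 [298.9 227.6] [0.5039 0.0151 0.0672] [ 0.38  -0.105 -0.002] [0.64  0.139 0.12 ]
  knob_grip 0.65 405 [292.  221.7] [0.505  0.0151 0.1219] [ 0.474 -0.017  0.062] [0.543 0.046 0.159]
```

View pics/b.png

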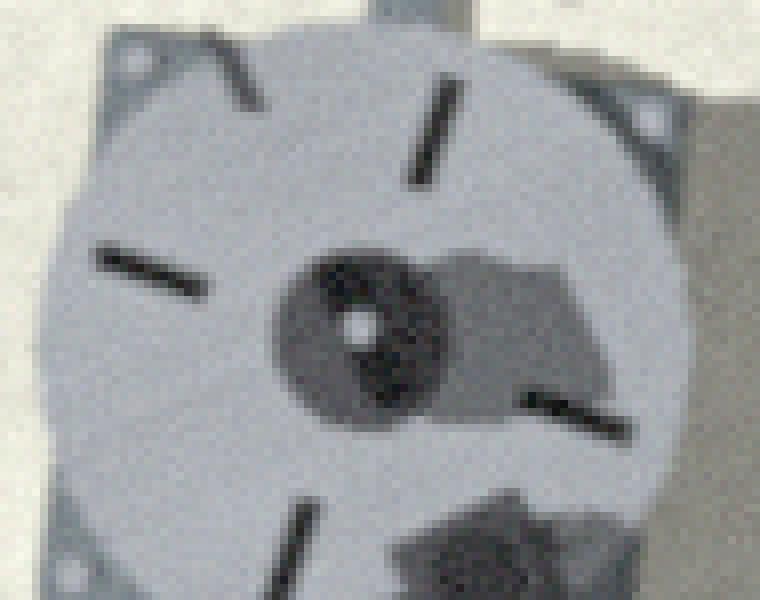

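The bar runs along about 22° and the knob top is at about 0.156 m. The tongue runs from crop (208,38) to (255,105), which is full-frame (271,184.8) to (276.9,193.1).

```bash
cat > ang.py <<'E'
from h import *
c=capture("top")
A=np.array
def w(u,v,z):return world(c,A(u),A(v),A(z))
print("flange ctr",w(290.,222.5,.113),"plate",w(290.75,223.5,.066))
C=A([.5055,.0158])
for n,p in {"tong out":(271,184.8,.072),"tong in":(276.9,193.1,.072),"post":(297,168.8,.075)}.items():
    q=w(*p)[:2];d=q-C;print(n,q,np.hypot(*d),np.degrees(np.arctan2(d[1],d[0])))
# post pixels: height above table outside the plate
for n in("top","scene"):
    k=c if n=="top" else capture(n)
    v,u=np.mgrid[0:420,0:560];W=world(k,u,v);d=W[...,:2]-C;r=np.hypot(d[...,0],d[...,1]);a=np.degrees(np.arctan2(d[...,1],d[...,0]))
    for lo,hi in((.142,.155),(.155,.17),(.17,.2)):
        m=(r>lo)&(r<hi)&(W[...,2]>.05)&(W[...,2]<.1)&(abs(a)<60)&(k["z_map"]>0)
        print(n,lo,m.sum(),a[m].mean() if m.any() else None,W[m][:,2].mean() if m.any() else None)
f=c["frame"][158:200,255:330,::-1].astype(float)*2.2
cv2.imwrite("pics/p.png",cv2.resize(np.clip(f,0,255).astype(np.uint8),None,fx=10,fy=10,interpolation=3))
E
python3 ang.py
```

```text
flange ctr [0.5015548  0.01637377 0.113     ] plate [0.50147305 0.01468991 0.066     ]
tong out [0.62072267 0.07181398] 0.12811646707846372 25.926091625368695
tong in [0.59473645 0.05439552] 0.0972252944718324 23.388893123836883
post [ 0.66720136 -0.00862782] 0.16353607521460337 -8.590573013820915
top 0.142 11 -12.689383229180299 0.06285043113083383
top 0.155 21 -8.392901198457938 0.06809343525225248
top 0.17 33 0.8073486144008781 0.06603270940095902
scene 0.142 12 3.650989619251904 0.0651195467218485
scene 0.155 18 -8.014726326744206 0.06893447467418384
scene 0.17 58 -5.1361867262399645 0.06348996765365457
```

View pics/p.png

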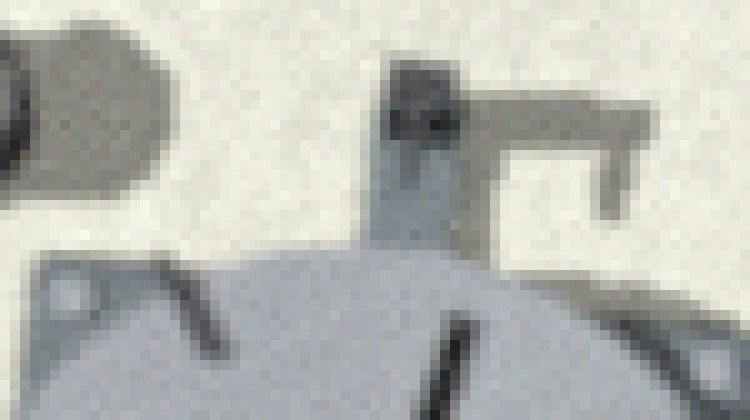

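The pointer blade shows near crop (410,165), about full-frame (296,174.5), at a bearing of roughly -8.3°. The tongue bears about 25.5°, so the plate turn is roughly -0.59 rad. I'm moving to above the knob now.

>>> drive_tool --pt "60 16.7 35.3 1.5 0 0 0" --pt "60 16.7 35.3 1.5 0 0 0" --pt "60 16.7 35.3 1.5 0 0 0" --pt "60 16.7 35.3 1.5 0 0 0" --pt "60 16.7 35.3 1.5 0 0 0"

```text
time_s: 1.57
tcp_pos: [0.3062, -0.406, 0.2159]
ee_rot: [[-0.935, -0.355, 0.0], [-0.355, 0.935, -0.0], [-0.0, -0.0, -1.0]]
wrist_force: [1.8, 0.5, -0.3]
gripper_width: 0.705
gripper_force: 0.0
```

>>> drive_tool --pt "60 16.7 35.3 1.5 0 0 0" --pt "60 16.7 35.3 1.5 0 0 0" --pt "60 16.7 35.3 1.5 0 0 0" --pt "60 16.7 35.3 1.5 0 0 0" --pt "60 16.7 35.3 1.5 0 0 0"

```text
time_s: 1.98
tcp_pos: [0.3898, -0.2293, 0.2237]
ee_rot: [[-0.935, -0.356, 0.001], [-0.356, 0.935, -0.0], [-0.001, -0.001, -1.0]]
wrist_force: [0.9, 0.2, 0.5]
gripper_width: 0.602
gripper_force: 0.0
```

>>> drive_tool --pt "60 16.7 35.3 1.5 0 0 0" --pt "60 16.7 35.3 1.5 0 0 0" --pt "60 16.7 35.3 1.5 0 0 0" --pt "60 16.7 35.3 1.5 0 0 0" --pt "60 16.7 35.3 1.5 0 0 0"

```text
time_s: 2.4
tcp_pos: [0.4734, -0.0526, 0.2313]
ee_rot: [[-0.934, -0.356, 0.001], [-0.356, 0.934, 0.0], [-0.001, -0.0, -1.0]]
wrist_force: [1.2, -0.0, 0.8]
gripper_width: 0.605
gripper_force: 0.0
```

>>> drive_tool --pt "60 16 34 0 0 0 0.02" --pt "60 15.6 34 0 0 0 0" --pt "60 0 0 -20 0 0 0" --pt "60 0 0 -20 0 0 0" --pt "60 0 0 0 0 0 0"

```text
time_s: 2.82
tcp_pos: [0.5019, 0.0139, 0.187]
ee_rot: [[-0.927, -0.375, -0.008], [-0.375, 0.927, -0.001], [0.008, 0.002, -1.0]]
wrist_force: [-0.9, -1.2, -0.9]
gripper_width: 0.597
gripper_force: 0.0
```

```bash
python3 - <<'E'
from h import *
s=sense();print(s["tcp_pos"],s["wrist_force"],s["moment"],s["time_s"])
k=capture("scene")
f=k["frame"][150:240,210:330,::-1];cv2.imwrite("pics/g.png",cv2.resize(f,None,fx=6,fy=6,interpolation=3))
print(proj(k,s["tcp_pos"]))
E
```

```text
[0.50194985 0.01386369 0.18699211] [-0.86686627 -1.19698952 -0.93346463] [ 0.01346028  0.03365736 -0.00653943] 2.8167
(np.float64(264.2675951329225), np.float64(189.3531459363865))
```

View pics/g.png

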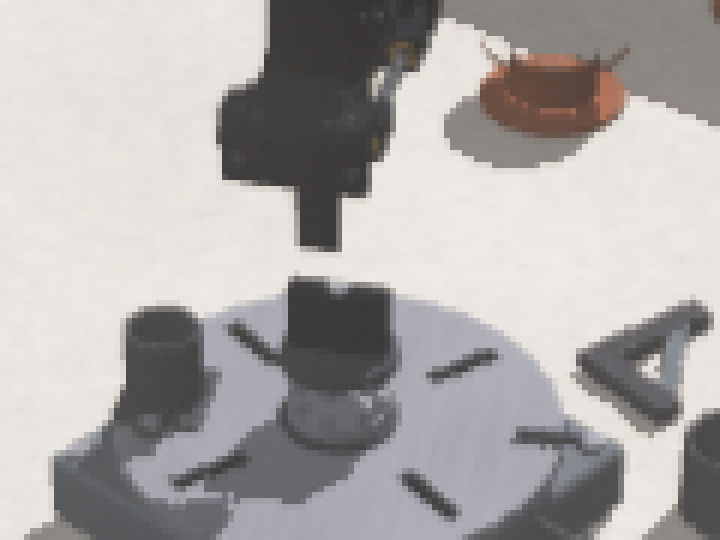

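The finger is about 3 px left of the bar centre, which matches the missing 3 mm of travel. I'll correct that and descend.

>>> drive_tool --pt "60 3.3 2 -10 0 0 0" --pt "60 0 0 -15 0 0 0" --pt "60 0 0 -12 0 0 0" --pt "60 0 0 -6 0 0 0" --pt "60 0 0 0 0 0 0"

```text
time_s: 3.28
tcp_pos: [0.5076, 0.0149, 0.1472]
ee_rot: [[-0.928, -0.374, -0.001], [-0.374, 0.928, -0.0], [0.001, 0.0, -1.0]]
wrist_force: [-0.0, 0.6, 0.1]
gripper_width: 0.6
gripper_force: 0.0
```

>>> drive_tool --pt "60 0 0 0 0 0 0" --pt "60 0 0 0 0 0 0"

```text
time_s: 3.45
tcp_pos: [0.5087, 0.0154, 0.1489]
ee_rot: [[-0.927, -0.374, 0.002], [-0.374, 0.927, 0.0], [-0.002, -0.001, -1.0]]
wrist_force: [0.7, -0.5, -0.2]
gripper_width: 0.6
gripper_force: 0.0
```

>>> drive_tool --pt "60 -3.5 0.4 -5 0 0 0.005" --pt "60 0 0 -4 0 0 0" --pt "60 0 0 0 0 0 0" --pt "60 0 0 0 0 0 0" --pt "60 0 0 0 0 0 0"

```text
time_s: 3.87
tcp_pos: [0.5044, 0.0159, 0.1388]
ee_rot: [[-0.925, -0.379, 0.0], [-0.379, 0.925, -0.0], [-0.0, -0.0, -1.0]]
wrist_force: [-0.6, 0.5, -0.1]
gripper_width: 0.6
gripper_force: 0.0
```

>>> drive_tool --pt "0 0 0 0 0 0 0" --pt "0 0 0 0 0 0 0" --pt "0 0 0 0 0 0 0" --pt "0 0 0 0 0 0 0" --pt "0 0 0 0 0 0 0"

```text
time_s: 4.28
tcp_pos: [0.5043, 0.0158, 0.1388]
ee_rot: [[-0.925, -0.379, 0.0], [-0.379, 0.925, 0.0], [-0.0, -0.0, -1.0]]
wrist_force: [0.1, -0.4, 0.3]
gripper_width: 0.307
gripper_force: 0.0
```

>>> drive_tool --pt "0 0 0 0 0 0 0" --pt "0 0 0 0 0 0 0" --pt "0 0 0 0 0 0 0" --pt "0 0 0 0 0 0 0" --pt "0 0 0 0 0 0 0"

```text
time_s: 4.7
tcp_pos: [0.5044, 0.0157, 0.1388]
ee_rot: [[-0.925, -0.379, 0.0], [-0.379, 0.925, -0.0], [-0.0, -0.0, -1.0]]
wrist_force: [0.1, -0.1, -0.3]
gripper_width: 0.019
gripper_force: 0.0
```

The gripper has closed to 1.6 mm with no object between the pads, so I need to look.

```bash
python3 - <<'E'
from h import *
s=sense();print(s["tcp_pos"],s["gripper_width"],s["gripper_force"],s["time_s"])
k=capture("scene")
f=k["frame"][150:240,210:330,::-1].astype(float)*1.6;f=np.clip(f,0,255).astype(np.uint8)
a=cv2.resize(f,None,fx=6,fy=6,interpolation=3)
cv2.imwrite("pics/g2.png",a)
E
```

```text
[0.50438106 0.01572101 0.13880287] 0.01868343523390974 0.0 4.7
```

View pics/g2.png

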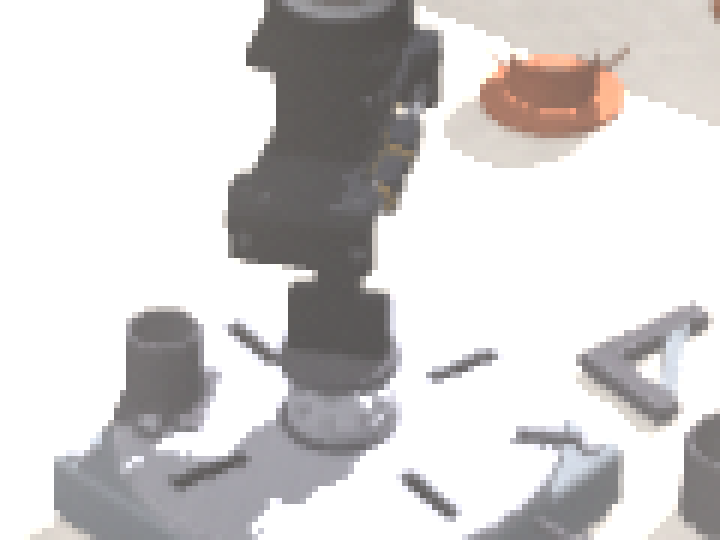

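```bash
python3 - <<'E'
from h import *
k=capture("scene")
for r in range(192,212): 
    us=np.array([258,260,262,264,266,268,270,272,274]);W=world(k,us,np.full(9,r))
    # coord across bar & along bar rel to nominal axis
    d=W[:,:2]-[.5046,.0158]; ac=(d@[-.376,.927])*1000; print(r,ac.round(0),(W[:,2]*1000).round(0))
E
```

```text
192 [-90. -87. -85. -85. -86. -87. -88. -79. 262.] [235. 234. 233. 235. 236. 238. 239. 234.   3.]
193 [-84. -87. -86. -89. -85. -90. -84. -76. 260.] [228. 230. 231. 234. 232. 236. 233. 228.  -1.]
194 [-88. -86. -88. -82. -86. -88. -86. -83. 248.] [227. 226. 228. 225. 229. 231. 231. 229.   4.]
195 [233. 229. 237. -13. -85. -88. -87. 234. 247.] [  0.   4.  -1. 174. 225. 227. 228.   8.  -1.]
196 [216.   4. 228.  -9. -17. -11.  11. 242. 237.] [  7. 156.   1. 167. 174. 171. 156.  -3.   2.]
197 [  3.  -2.   1.  -5.  -8.  -2. 228. 227. 231.] [152. 156. 155. 160. 163. 161.   1.   3.   2.]
198 [ -5.  -2.   4.  -9. -10.  -6.   5.   1.   5.] [154. 153. 149. 159. 161. 159. 153. 156. 154.]
199 [ -5. -10.  -3.  -5.  -5.  -6.  -1.   5.   4.] [149. 154. 150. 153. 154. 156. 153. 150. 152.]
200 [ -4. -10.  -4.  -4.   0.  -2.  -7.   4.   0.] [145. 150. 147. 148. 146. 149. 153. 146. 150.]
201 [ -6.  -3. -11.  -2.   0.  -8.   1.  -3.   1.] [142. 141. 148. 143. 142. 149. 143. 148. 146.]
202 [-0. -4. -8.  4. -3. -4. -5. -1. -3.] [135. 138. 142. 134. 140. 142. 144. 142. 145.]
203 [  3.   0.   4.   2.  -4. -10.   0.  -4.  -3.] [129. 131. 130. 132. 138. 143. 137. 140. 141.]
204 [-10.  -1.  -2.  -5.  -2.   1.  -3.  -2.   1.] [133. 128. 130. 133. 132. 131. 135. 135. 134.]
205 [-5. -1. -7. -7. -2. -2. -4. -5. -2.] [126. 124. 129. 130. 128. 129. 132. 133. 132.]
206 [ -2. -12.   2.  -3.  -3.  -5.  -7.  -0.  -3.] [120. 128. 119. 124. 125. 127. 130. 126. 129.]
207 [-5. -1. -4. -8. -7. -5. -7. -2. -3.] [118. 116. 119. 124. 124. 123. 126. 123. 125.]
208 [-7. -4.  3. -0. -8. -7. -6. -2. -9.] [115. 114. 110. 114. 121. 121. 121. 120. 125.]
209 [ -9.  -6. -13.  -9.  -6.  -7.  -3.  -5.   3.] [113. 112. 118. 117. 115. 117. 115. 118. 113.]
210 [-16. -11.  -7.  -7.  -9. -12.  -5.  -7.  -2.] [114. 111. 110. 111. 113. 117. 112. 115. 112.]
211 [-21. -20. -14. -20. -18. -20. -17. -15. -10.] [114. 114. 111. 116. 116. 119. 117. 117. 114.]
```

The fingers seem to have closed just above the bar top, so the fingertips sit roughly 30 mm higher than assumed. I'll reopen and measure the fingertip height from the depth data.

>>> drive_tool --pt "60 0 0 0 0 0 0" --pt "60 0 0 0 0 0 0" --pt "60 0 0 0 0 0 0" --pt "60 0 0 0 0 0 0" --pt "60 0 0 0 0 0 0"

```text
time_s: 5.22
tcp_pos: [0.5043, 0.0158, 0.1387]
ee_rot: [[-0.925, -0.379, -0.0], [-0.379, 0.925, -0.0], [0.0, 0.0, -1.0]]
wrist_force: [0.0, -0.2, 0.3]
gripper_width: 0.299
gripper_force: 0.0
```

>>> drive_tool --pt "60 0 0 0 0 0 0" --pt "60 0 0 0 0 0 0" --pt "60 0 0 0 0 0 0" --pt "60 0 0 0 0 0 0" --pt "60 0 0 0 0 0 0"

```text
time_s: 5.63
tcp_pos: [0.5043, 0.0158, 0.1388]
ee_rot: [[-0.925, -0.379, -0.0], [-0.379, 0.925, -0.0], [0.0, -0.0, -1.0]]
wrist_force: [0.0, 0.4, 0.5]
gripper_width: 0.584
gripper_force: 0.0
```

```bash
cat > tip.py <<'E'
from h import *
s=sense();print(s["tcp_pos"],s["gripper_width"],s["time_s"])
T=s["tcp_pos"];y=np.array(s["ee_rot"])[:2,1];x=np.array(s["ee_rot"])[:2,0]
for n in("scene","top"):
    k=capture(n);v,u=np.mgrid[0:420,0:560];W=world(k,u,v);d=W[...,:2]-np.array(T)[:2];ac=d@y;al=d@x
    for lo,hi in((-.065,-.018),(.018,.065)):
        m=(k["z_map"]>0)&(ac>lo)&(ac<hi)&(abs(al)<.03)&(W[...,2]>.125)&(W[...,2]<.3)
        if m.sum()>3: print(n,m.sum(),"z pct",np.percentile(W[m][:,2],[0,5,10,25,50]).round(4),"across",np.percentile(ac[m],[5,50,95]).round(4),"along",np.percentile(al[m],[5,50,95]).round(4),"rows",v[m].min(),v[m].max(),"cols",u[m].min(),u[m].max())
    if n=="scene":
        m=(k["z_map"]>0)&(ac>-.065)&(ac<-.018)&(abs(al)<.03)&(W[...,2]>.125)
        for r in range(v[m].min(),v[m].max()+1): 
            q=m&(v==r); print(r,u[q].min() if q.any() else None,u[q].max() if q.any() else None,np.median(W[q],0).round(3) if q.any() else "",np.median(ac[q]).round(3) if q.any() else "")
        f=k["frame"][150:240,210:330,::-1].astype(float)*1.6;cv2.imwrite("pics/g3.png",cv2.resize(np.clip(f,0,255).astype(np.uint8),None,fx=6,fy=6,interpolation=3))
        print("expected near tip outer",proj(k,[*(T[:2]-y*.041),T[2]-.019]))
E
python3 tip.py
```

```text
[0.50430646 0.01583178 0.13875249] 0.5835131636543204 5.6333
scene 278 z pct [0.1511 0.1636 0.1695 0.2629 0.2711] across [-0.0611 -0.0473 -0.0274] along [-0.0269 -0.0051  0.0171] rows 164 203 cols 254 273
scene 35 z pct [0.206  0.2316 0.2372 0.2444 0.2484] across [0.0243 0.041  0.0613] along [-0.0298 -0.0274 -0.0222] rows 159 178 cols 272 278
92 256 268 [ 0.51  -0.006  0.523] -0.02
93 257 269 [ 0.514 -0.008  0.521] -0.022
94 254 272 [ 0.514 -0.006  0.519] -0.025
95 253 273 [ 0.518 -0.01   0.517] -0.027
96 253 273 [ 0.515 -0.013  0.514] -0.027
97 253 273 [ 0.52  -0.015  0.514] -0.033
98 253 273 [ 0.523 -0.02   0.513] -0.037
99 253 273 [ 0.522 -0.02   0.509] -0.038
100 253 273 [ 0.522 -0.02   0.507] -0.04
101 253 273 [ 0.522 -0.02   0.504] -0.037
102 253 272 [ 0.522 -0.021  0.501] -0.037
103 253 273 [ 0.525 -0.02   0.498] -0.038
104 253 273 [ 0.524 -0.021  0.496] -0.038
105 253 272 [ 0.52  -0.019  0.492] -0.039
106 253 272 [ 0.519 -0.019  0.489] -0.037
107 253 273 [ 0.522 -0.02   0.486] -0.038
108 253 273 [ 0.521 -0.019  0.483] -0.038
109 253 273 [ 0.524 -0.02   0.48 ] -0.037
110 253 2
[... 3228 characters left out ...]
7
196 261 267 [ 0.518 -0.014  0.186] -0.034
197 261 267 [ 0.52  -0.016  0.182] -0.035
198 261 267 [ 0.52  -0.015  0.176] -0.035
199 261 267 [ 0.517 -0.012  0.17 ] -0.031
200 261 267 [ 0.518 -0.013  0.168] -0.032
201 261 267 [ 0.517 -0.01   0.164] -0.032
202 261 267 [ 0.52  -0.016  0.16 ] -0.034
203 261 267 [ 0.523 -0.012  0.157] -0.033
expected near tip outer (np.float64(262.388778221096), np.float64(213.84790043255407))
top 54 z pct [0.2397 0.2445 0.249  0.2636 0.265 ] across [-0.0647 -0.0613 -0.0573] along [-0.0138  0.0081  0.0264] rows 199 219 cols 309 316
top 19 z pct [0.238  0.2391 0.2412 0.2435 0.2461] across [0.025  0.0449 0.0625] along [0.0272 0.0286 0.0298] rows 232 238 cols 271 286
```

View pics/g3.png

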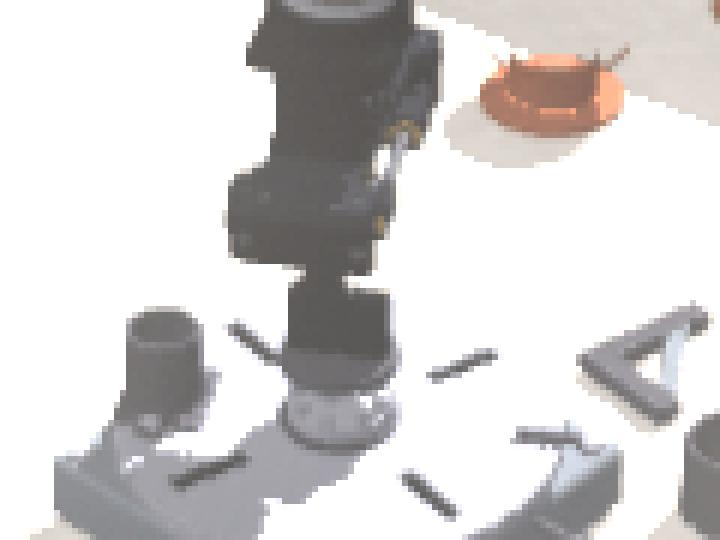

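The near finger's tip is at z≈0.155, about 35 mm above the nominal height, and the body's height agrees. The reported TCP z is therefore 35 mm low. I'll lower by about 31 mm while watching the force.

>>> drive_tool --pt "60 0.3 0 -9 0 0 0" --pt "60 0 0 -8 0 0 0" --pt "60 0 0 -7 0 0 0" --pt "60 0 0 -4 0 0 0" --pt "60 0 0 0 0 0 0"

```text
time_s: 6.15
tcp_pos: [0.5036, 0.0155, 0.1092]
ee_rot: [[-0.925, -0.379, -0.003], [-0.379, 0.925, -0.001], [0.003, 0.0, -1.0]]
wrist_force: [0.2, -0.2, -0.3]
gripper_width: 0.593
gripper_force: 0.0
```

>>> drive_tool --pt "60 0 0 -3 0 0 0" --pt "60 0 0 0 0 0 0" --pt "60 0 0 0 0 0 0"

```text
time_s: 6.4
tcp_pos: [0.5047, 0.0159, 0.1078]
ee_rot: [[-0.925, -0.379, 0.0], [-0.379, 0.925, -0.0], [-0.0, -0.0, -1.0]]
wrist_force: [-0.0, 0.5, 0.2]
gripper_width: 0.6
gripper_force: 0.0
```

```bash
python3 tip.py | awk '$1>195||/exp|scene/'
```

```text
[0.50469695 0.01585364 0.10778132] 0.6003582731728432 6.4
scene 473 z pct [0.1265 0.141  0.1562 0.2383 0.2639] across [-0.0574 -0.0472 -0.0277] along [-0.0272 -0.0043  0.0216] rows 162 211 cols 252 273
scene 36 z pct [0.1743 0.1924 0.1967 0.2103 0.2189] across [0.0238 0.0373 0.059 ] along [-0.0289 -0.0269 -0.0182] rows 167 187 cols 272 278
196 None None  
197 None None  
198 None None  
199 None None  
200 None None  
201 None None  
202 None None  
203 261 261 [ 0.514 -0.021  0.159] -0.037
204 261 267 [ 0.523 -0.018  0.157] -0.038
205 261 267 [ 0.519 -0.017  0.151] -0.037
206 261 267 [ 0.523 -0.015  0.148] -0.036
207 261 267 [ 0.522 -0.016  0.144] -0.034
208 261 267 [ 0.524 -0.015  0.138] -0.033
209 261 267 [ 0.52  -0.013  0.133] -0.031
210 261 267 [ 0.52  -0.014  0.13 ] -0.033
211 264 267 [ 0.528 -0.015  0.13 ] -0.037
expected near tip outer (np.float64(262.5292417683311), np.float64(221.66033410078177))
top 83 z pct [0.2076 0.2161 0.2306 0.2347 0.237 ] across [-0.0645 -0.0592 -0.0415] along [-0.014   0.0178  0.0291] rows 201 222 cols 307 316
top 15 z pct [0.2083 0.2089 0.2092 0.2105 0.2137] across [0.0283 0.0493 0.0641] along [0.0274 0.0287 0.0299] rows 233 239 cols 272 285
```

>>> drive_tool --pt "0 0 0 0 0 0 0" --pt "0 0 0 0 0 0 0" --pt "0 0 0 0 0 0 0" --pt "0 0 0 0 0 0 0" --pt "0 0 0 0 0 0 0"

```text
time_s: 6.92
tcp_pos: [0.5046, 0.0158, 0.1078]
ee_rot: [[-0.925, -0.379, 0.0], [-0.379, 0.925, 0.0], [-0.0, -0.0, -1.0]]
wrist_force: [0.9, 0.0, -0.4]
gripper_width: 0.308
gripper_force: 0.0
```

>>> drive_tool --pt "0 0 0 0 0 0 0" --pt "0 0 0 0 0 0 0" --pt "0 0 0 0 0 0 0" --pt "0 0 0 0 0 0 0"

```text
time_s: 7.25
tcp_pos: [0.5038, 0.0178, 0.1073]
ee_rot: [[-0.926, -0.378, -0.001], [-0.378, 0.926, 0.003], [-0.0, 0.003, -1.0]]
wrist_force: [-4.0, 9.1, -0.4]
gripper_width: 0.156
gripper_force: 30.0
```

The bar is gripped (13.6 mm). I'll shift about 2 mm to relieve the side force, then ease down.

>>> drive_tool --pt "0 -0.8 2 0 0 0 0" --pt "0 0 0 0 0 0 0" --pt "0 0 0 0 0 0 0"

```text
time_s: 7.5
tcp_pos: [0.5037, 0.0181, 0.1073]
ee_rot: [[-0.925, -0.379, -0.0], [-0.379, 0.925, 0.0], [0.0, 0.001, -1.0]]
wrist_force: [0.7, 1.9, -3.2]
gripper_width: 0.158
gripper_force: 30.0
```

>>> drive_tool --pt "0 0 0 -2 0 0 0" --pt "0 0 0 -2 0 0 0" --pt "0 0 0 -2 0 0 0" --pt "0 0 0 0 0 0 0" --pt "0 0 0 0 0 0 0"

```text
time_s: 7.92
tcp_pos: [0.5037, 0.018, 0.1015]
ee_rot: [[-0.925, -0.379, -0.0], [-0.379, 0.925, 0.0], [0.0, 0.0, -1.0]]
wrist_force: [-0.9, 3.2, -2.0]
gripper_width: 0.158
gripper_force: 30.0
```

>>> drive_tool --pt "0 0 0 -2 0 0 0" --pt "0 0 0 -1 0 0 0" --pt "0 0 0 -0.5 0 0 0" --pt "0 0 0 0 0 0 0"

```text
time_s: 8.25
tcp_pos: [0.5038, 0.018, 0.0986]
ee_rot: [[-0.925, -0.379, 0.0], [-0.379, 0.925, 0.0], [-0.0, 0.0, -1.0]]
wrist_force: [-3.3, 3.3, 1.7]
gripper_width: 0.158
gripper_force: 30.0
```

>>> drive_tool --pt "0 0 0 -0.5 0 0 0" --pt "0 0 0 -0.5 0 0 0" --pt "0 0 0 0 0 0 0"

```text
time_s: 8.5
tcp_pos: [0.5038, 0.018, 0.098]
ee_rot: [[-0.925, -0.379, 0.0], [-0.379, 0.925, 0.0], [-0.0, -0.0, -1.0]]
wrist_force: [-2.8, 4.8, 5.0]
gripper_width: 0.16
gripper_force: 30.0
```

>>> drive_tool --pt "0 0 0 -0.5 0 0 0" --pt "0 0 0 -0.5 0 0 0" --pt "0 0 0 0 0 0 0"

```text
time_s: 8.75
tcp_pos: [0.5038, 0.018, 0.0973]
ee_rot: [[-0.925, -0.379, 0.0], [-0.379, 0.925, 0.0], [-0.0, -0.0, -1.0]]
wrist_force: [-4.2, 4.3, 6.9]
gripper_width: 0.159
gripper_force: 30.0
```

>>> drive_tool --pt "0 0 0 -0.7 0 0 0" --pt "0 0 0 0 0 0 0" --pt "0 0 0 0 0 0 0"

```text
time_s: 9.0
tcp_pos: [0.5038, 0.018, 0.0968]
ee_rot: [[-0.925, -0.379, 0.0], [-0.379, 0.925, 0.0], [-0.0, -0.0, -1.0]]
wrist_force: [-4.2, 5.1, 9.2]
gripper_width: 0.157
gripper_force: 30.0
```

>>> drive_tool --pt "0 0 0 -0.7 0 0 0" --pt "0 0 0 0 0 0 0" --pt "0 0 0 0 0 0 0"

```text
time_s: 9.25
tcp_pos: [0.5039, 0.018, 0.0963]
ee_rot: [[-0.925, -0.38, 0.001], [-0.38, 0.925, 0.0], [-0.001, -0.0, -1.0]]
wrist_force: [-5.5, 5.0, 9.8]
gripper_width: 0.157
gripper_force: 30.0
```

>>> drive_tool --pt "0 -1 1 -0.8 0 0 0" --pt "0 0 0 0 0 0 0" --pt "0 0 0 0 0 0 0"

```text
time_s: 9.5
tcp_pos: [0.5038, 0.0181, 0.0961]
ee_rot: [[-0.925, -0.38, 0.002], [-0.38, 0.925, -0.001], [-0.002, -0.002, -1.0]]
wrist_force: [-2.1, 0.1, 10.7]
gripper_width: 0.162
gripper_force: 30.0
```

>>> drive_tool --pt "0 0 0 0 0 0 0.05" --pt "0 0 0 0 0 0 0" --pt "0 0 0 0 0 0 0"

```text
time_s: 9.75
tcp_pos: [0.5038, 0.0182, 0.0961]
ee_rot: [[-0.905, -0.426, 0.002], [-0.426, 0.905, -0.001], [-0.002, -0.002, -1.0]]
wrist_force: [-3.6, 1.1, 10.5]
gripper_width: 0.156
gripper_force: 30.0
```

>>> drive_tool --pt "0 0 0 0 0 0 0.05" --pt "0 0 0 0 0 0 0" --pt "0 0 0 0 0 0 0"

```text
time_s: 10.0
tcp_pos: [0.5038, 0.0182, 0.0961]
ee_rot: [[-0.882, -0.47, 0.002], [-0.47, 0.882, -0.001], [-0.002, -0.002, -1.0]]
wrist_force: [-2.8, 0.6, 10.2]
gripper_width: 0.159
gripper_force: 30.0
```

```bash
python3 -c "
from h import *
s=sense();print(s['moment'],s['joints'],s['wrist_force'])"
```

```text
[0.36282337 1.07200514 0.01106536] [ 20.6223191   17.02552224 -25.33177954   0.14407137 -47.53784873
 -82.65547103] [-2.83201773  0.58745931 10.1683539 ]
```

>>> drive_tool --pt "0 0 0 0 0 0 0.05" --pt "0 0 0 0 0 0 0"

```text
time_s: 10.17
tcp_pos: [0.5038, 0.0182, 0.0961]
ee_rot: [[-0.857, -0.515, 0.002], [-0.515, 0.857, -0.001], [-0.001, -0.002, -1.0]]
wrist_force: [-3.1, 1.1, 10.1]
gripper_width: 0.158
gripper_force: 30.0
```

>>> drive_tool --pt "0 0 0 0 0 0 0.05" --pt "0 0 0 0 0 0 0"

```text
time_s: 10.33
tcp_pos: [0.5038, 0.0182, 0.0961]
ee_rot: [[-0.83, -0.557, 0.002], [-0.557, 0.83, -0.001], [-0.001, -0.002, -1.0]]
wrist_force: [-3.8, 0.9, 10.9]
gripper_width: 0.158
gripper_force: 30.0
```

>>> drive_tool --pt "0 0 0 0 0 0 0.05" --pt "0 0 0 0 0 0 0"

```text
time_s: 10.5
tcp_pos: [0.5037, 0.0183, 0.096]
ee_rot: [[-0.801, -0.598, 0.002], [-0.598, 0.801, -0.001], [-0.001, -0.002, -1.0]]
wrist_force: [-3.3, 1.6, 9.8]
gripper_width: 0.16
gripper_force: 30.0
```

>>> drive_tool --pt "0 0 0 0 0 0 0.05" --pt "0 0 0 0 0 0 0"

```text
time_s: 10.67
tcp_pos: [0.5035, 0.0183, 0.0947]
ee_rot: [[-0.771, -0.637, 0.002], [-0.637, 0.771, -0.001], [-0.001, -0.002, -1.0]]
wrist_force: [0.4, 0.8, 1.2]
gripper_width: 0.153
gripper_force: 30.0
```

```bash
python3 -c "
from h import *
s=sense();print(s['moment'],s['wrist_force'])"
```

```text
[ 0.02404395 -0.01702368 -0.06792154] [0.41419032 0.76362169 1.19631115]
```

Fz fell from 10 N to 1 N, so the teeth have dropped in. I'll centre slightly in the play and lower.

>>> drive_tool --pt "0 0 0 -0.7 0 0 0.03" --pt "0 0 0 -0.7 0 0 0" --pt "0 0 0 0 0 0 0"

```text
time_s: 10.92
tcp_pos: [0.5035, 0.0184, 0.0927]
ee_rot: [[-0.753, -0.658, 0.001], [-0.658, 0.753, -0.001], [-0.0, -0.001, -1.0]]
wrist_force: [1.2, -1.7, 1.0]
gripper_width: 0.157
gripper_force: 30.0
```

>>> drive_tool --pt "0 0 0 -1 0 0 0" --pt "0 0 0 -0.5 0 0 0" --pt "0 0 0 0 0 0 0"

```text
time_s: 11.17
tcp_pos: [0.5036, 0.0184, 0.0922]
ee_rot: [[-0.753, -0.658, 0.001], [-0.658, 0.753, -0.001], [-0.001, -0.002, -1.0]]
wrist_force: [0.2, -1.0, 7.4]
gripper_width: 0.159
gripper_force: 30.0
```

>>> drive_tool --pt "0 0 0 -0.6 0 0 0" --pt "0 0 0 0 0 0 0" --pt "0 0 0 0 0 0 0"

```text
time_s: 11.42
tcp_pos: [0.5036, 0.0184, 0.0922]
ee_rot: [[-0.753, -0.658, 0.002], [-0.658, 0.753, -0.001], [-0.001, -0.002, -1.0]]
wrist_force: [-0.9, -2.2, 9.7]
gripper_width: 0.161
gripper_force: 30.0
```

```bash
cat > k.py <<'E'
from h import *
s=sense();print(s['moment'],s['wrist_force'],s["tcp_pos"],s["time_s"])
k=capture("scene");v,u=np.mgrid[0:420,0:560];W=world(k,u,v);r=np.hypot(W[...,0]-.504,W[...,1]-.018)
a=np.degrees(np.arctan2(W[...,1]-.018,W[...,0]-.504))
m=(k["z_map"]>0)&(r<.036)&(r>.026)&(W[...,2]>.085)&(W[...,2]<.125)
print("flange z",m.sum(),np.percentile(W[m][:,2],[50,75,90]))
E
python3 k.py
```

```text
[-0.34075335  0.51374387 -0.03852518] [-0.88125005 -2.16301938  9.65474782] [0.50360305 0.01843273 0.09219163] 11.4167
flange z 79 [0.09649345 0.10004703 0.10308711]
```

The z position holds at 0.0922 while the force rises, and the flange top reads 0.0965 (expected 0.097), so the knob is home. Now I'll turn the plate clockwise.

>>> drive_tool --pt "0 0 0 0.6 0 0 -0.06" --pt "0 0 0 0 0 0 -0.06" --pt "0 0 0 0 0 0 -0.06" --pt "0 0 0 0 0 0 0"

```text
time_s: 11.8
tcp_pos: [0.5037, 0.0184, 0.0922]
ee_rot: [[-0.859, -0.511, 0.002], [-0.511, 0.859, -0.001], [-0.001, -0.002, -1.0]]
wrist_force: [0.6, -1.3, 6.4]
gripper_width: 0.16
gripper_force: 30.0
```

>>> drive_tool --pt "0 0 0 0 0 0 -0.08" --pt "0 0 0 0 0 0 -0.08" --pt "0 0 0 0 0 0 0"

```text
time_s: 12.05
tcp_pos: [0.5037, 0.0182, 0.0922]
ee_rot: [[-0.93, -0.367, 0.002], [-0.367, 0.93, -0.001], [-0.001, -0.002, -1.0]]
wrist_force: [-0.0, -2.2, 7.0]
gripper_width: 0.157
gripper_force: 30.0
```

```bash
python3 k.py
```

```text
[-0.70123737 -0.0399929  -0.02450939] [-0.0114161  -2.20578263  7.01860023] [0.50370048 0.01824711 0.0922388 ] 12.05
flange z 78 [0.09780291 0.09987646 0.10814299]
```

```bash
cat > pol.py <<'E'
from h import *
def polar(c,img,C,z,r,a):
    R,A=np.meshgrid(r,np.radians(a)); X=np.stack([C[0]+R*np.cos(A),C[1]+R*np.sin(A),np.full_like(R,z)],-1)
    p=X@np.array(c["R"]).T+c["t"]; return cv2.remap(img,(p[...,0]/p[...,2]*c["fx"]+c["cx"]).astype(np.float32),(p[...,1]/p[...,2]*c["fy"]+c["cy"]).astype(np.float32),cv2.INTER_LINEAR)
def slots(c,img,C):
    g=cv2.cvtColor(img,cv2.COLOR_BGR2GRAY).astype(np.float32)
    a=np.arange(-180,180,.5);P=polar(c,g,C,.066,np.arange(.068,.092,.002),a).mean(1);P/=np.median(P)
    D=np.clip(.75-P,0,1); out=[]
    n,l=cv2.connectedComponents((D>0).astype(np.uint8)[:,None]); l=l[:,0]
    for i in range(1,n):
        w=D*(l==i)
        if (l==i).sum()>3: out.append((round((a*w).sum()/w.sum(),1),int((l==i).sum()/2),round(float(w.max()),2)))
    return out
if __name__=="__main__":
    for n in("scene","top"):
        c=capture(n)
        for C in((.504,.018),(.506,.016)):
            for t,img in(("start",cv2.imread(f"pics/{n}0.png")),("now",c["frame"][...,::-1].copy())): print(n,C,t,slots(c,img,C))
        # plate circle fit from initial picture by rim brightness edge in each direction, z .066
        g=cv2.GaussianBlur(cv2.cvtColor(cv2.imread(f"pics/{n}0.png"),cv2.COLOR_BGR2GRAY),(0,0),.8).astype(np.float32)
        # pointer: dark profile at z=.073, r .147-.158
        now=c["frame"][...,::-1].copy()
        a=np.arange(-25,12,1.);P=polar(c,cv2.cvtColor(now,cv2.COLOR_BGR2GRAY).astype(np.float32),(.504,.018),.073,np.arange(.147,.16,.002),a).mean(1);print(n,"ptr",list(zip(a.astype(int),P.astype(int))))
    c=capture("scene");I=[]
    for n in("scene","top"):
        c=capture(n);I.append(polar(c,c["frame"][...,::-1].copy(),(.504,.018),.0725,np.arange(.09,.18,.0005),np.arange(-40,50,.33)).swapaxes(0,1)[::-1])
    im=np.vstack(I).astype(float);im[180:]*=2.0
    cv2.imwrite("pics/pol.png",cv2.resize(np.clip(im,0,255).astype(np.uint8),None,fx=2.5,fy=1.5))
E
python3 pol.py
```

```text
scene (0.504, 0.018) start [(np.float64(-159.0), 25, 0.09), (np.float64(-108.3), 18, 0.27), (np.float64(-18.6), 7, 0.29), (np.float64(70.7), 6, 0.2), (np.float64(123.7), 46, 0.34), (np.float64(157.7), 6, 0.23)]
scene (0.504, 0.018) now [(np.float64(-131.1), 13, 0.26), (np.float64(-38.5), 5, 0.26), (np.float64(51.6), 5, 0.18), (np.float64(125.2), 44, 0.34)]
scene (0.506, 0.016) start [(np.float64(-160.1), 21, 0.07), (np.float64(-110.4), 19, 0.27), (np.float64(-17.7), 7, 0.29), (np.float64(72.5), 6, 0.19), (np.float64(124.1), 47, 0.34), (np.float64(156.7), 7, 0.23)]
scene (0.506, 0.016) now [(np.float64(-133.1), 13, 0.27), (np.float64(-38.3), 6, 0.27), (np.float64(53.6), 6, 0.19), (np.float64(125.2), 43, 0.34)]
scene ptr [(np.int64(-25), np.int64(77)), (np.int64(-24), np.int64(77)), (np.int64(-23), np.int64(77)), (np.int64(-22), np.int64(77)), (np.int64(-21), np.int64(76)), (np.int64(-20), np.int64(76)), (np.int64(-19), np.int64(76)), (np.int64(-18), np.int64(77)), (np.int64(-17), np.int64(77)), (np.int64(-16), np.int64(77)), (np.int64(-15), np.int64(77)), (np.int64(-14), np.int64(77))
[... 1868 characters left out ...]
5)), (np.int64(-11), np.int64(53)), (np.int64(-10), np.int64(49)), (np.int64(-9), np.int64(45)), (np.int64(-8), np.int64(46)), (np.int64(-7), np.int64(50)), (np.int64(-6), np.int64(55)), (np.int64(-5), np.int64(63)), (np.int64(-4), np.int64(78)), (np.int64(-3), np.int64(98)), (np.int64(-2), np.int64(108)), (np.int64(-1), np.int64(111)), (np.int64(0), np.int64(112)), (np.int64(1), np.int64(113)), (np.int64(2), np.int64(113)), (np.int64(3), np.int64(112)), (np.int64(4), np.int64(110)), (np.int64(5), np.int64(109)), (np.int64(6), np.int64(111)), (np.int64(7), np.int64(112)), (np.int64(8), np.int64(113)), (np.int64(9), np.int64(113)), (np.int64(10), np.int64(113)), (np.int64(11), np.int64(114))]
```

View pics/pol.png

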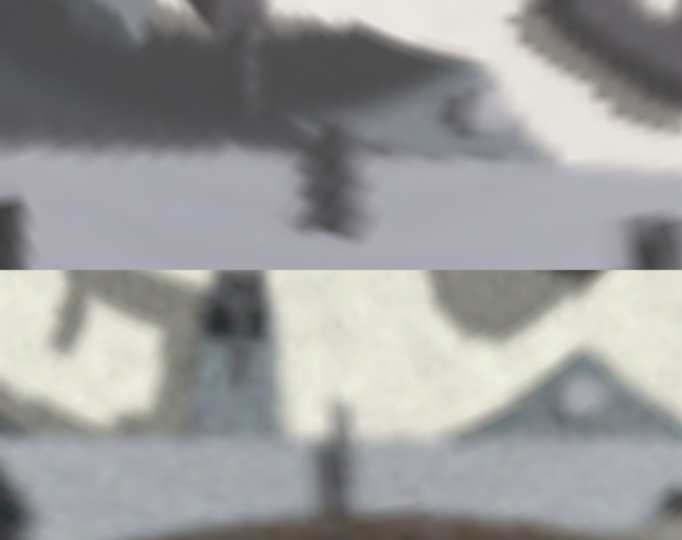

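In the polar view the tongue sits at +4° and the pointer at about -7° to -8.7°, leaving 10.6° to 12.9°. I'll turn about 0.195 rad more and recheck.

>>> drive_tool --pt "0 0 0 0 0 0 -0.07" --pt "0 0 0 0 0 0 -0.07" --pt "0 0 0 0 0 0 -0.055" --pt "0 0 0 0 0 0 0" --pt "0 0 0 0 0 0 0"

```text
time_s: 12.77
tcp_pos: [0.5037, 0.0181, 0.0922]
ee_rot: [[-0.983, -0.182, 0.002], [-0.182, 0.983, -0.001], [-0.002, -0.002, -1.0]]
wrist_force: [0.1, -2.3, 6.2]
gripper_width: 0.156
gripper_force: 30.0
```

```bash
cat > ali.py <<'E'
from pol import *
C=(.504,.018);a=np.arange(-30,20,.25)
for n,z,sg in(("scene",(.073,.0725),1),("top",(.073,.0725),-1)):
    c=capture(n);g=cv2.cvtColor(c["frame"],cv2.COLOR_RGB2GRAY).astype(np.float32)
    for nm,r,s in(("tongue",(.102,.122),-1),("ptr",(.147,.157),sg)):
        P=s*polar(c,g,C,.0725,np.arange(r[0],r[1],.002),a).mean(1)
        P=P-cv2.blur(P[:,None],(1,61))[:,0]
        m=(a>-14)&(a<10); i=np.argmax(np.where(m,P,-99)); w=np.clip(P-.5*P[i],0,None)*(abs(a-a[i])<4)
        print(n,nm,round((a*w).sum()/w.sum(),2),"peak",round(float(P[i]),1),"width",round((w>0).sum()*.25,1))
s=sense();print(s["ee_rot"][0],s["tcp_pos"],s["wrist_force"],s["time_s"])
E
python3 ali.py; python3 k.py
```

```text
scene tongue -5.32 peak 44.2 width 5.0
scene ptr -6.89 peak 10.8 width 2.0
top tongue -5.45 peak 25.6 width 4.0
top ptr -7.37 peak 19.9 width 5.2
[-0.98318653 -0.18259535  0.00178451] [0.50373307 0.01813202 0.09225441] [ 0.48206876 -2.12090247  6.39818956] 12.8667
[-0.90357994 -0.09130842  0.01791039] [ 0.48206876 -2.12090247  6.39818956] [0.50373307 0.01813202 0.09225441] 12.8667
flange z 87 [0.09780681 0.10098033 0.11209222]
```

>>> drive_tool --pt "0 0 0 0 0 0 -0.038" --pt "0 0 0 0 0 0 0" --pt "0 0 0 0 0 0 0" --pt "0 0 0 0 0 0 0"

```text
time_s: 13.25
tcp_pos: [0.5037, 0.0181, 0.0922]
ee_rot: [[-0.989, -0.145, 0.002], [-0.145, 0.989, -0.001], [-0.002, -0.002, -1.0]]
wrist_force: [1.3, -3.6, 5.8]
gripper_width: 0.158
gripper_force: 30.0
```

```bash
python3 ali.py; python3 k.py
```

```text
scene tongue -7.09 peak 47.2 width 5.0
scene ptr -6.88 peak 11.1 width 2.0
top tongue -7.04 peak 25.4 width 3.8
top ptr -7.4 peak 20.3 width 5.0
[-0.98939512 -0.14523798  0.00179809] [0.50375009 0.01808252 0.09224888] [ 0.47732682 -2.80411879  6.58045087] 13.35
[-0.89439829 -0.10064025 -0.0236233 ] [ 0.47732682 -2.80411879  6.58045087] [0.50375009 0.01808252 0.09224888] 13.35
flange z 90 [0.09761531 0.10090574 0.11174643]
```

The tongue and pointer agree within 0.4° in both cameras. Now I'll release and lift.

>>> drive_tool --pt "60 0 0 0 0 0 0" --pt "60 0 0 0 0 0 0" --pt "60 0 0 0 0 0 0" --pt "60 0 0 0 0 0 0" --pt "60 0 0 0 0 0 0"

```text
time_s: 13.82
tcp_pos: [0.5025, 0.0188, 0.0908]
ee_rot: [[-0.989, -0.145, -0.001], [-0.145, 0.989, -0.0], [0.001, -0.0, -1.0]]
wrist_force: [0.7, 0.4, 0.0]
gripper_width: 0.447
gripper_force: 0.0
```

>>> drive_tool --pt "60 0 0 0 0 0 0" --pt "60 0 0 5 0 0 0" --pt "60 0 0 10 0 0 0" --pt "60 0 0 15 0 0 0" --pt "60 0 0 20 0 0 0"

```text
time_s: 14.23
tcp_pos: [0.5018, 0.0186, 0.1409]
ee_rot: [[-0.989, -0.145, -0.003], [-0.145, 0.989, -0.001], [0.003, -0.0, -1.0]]
wrist_force: [-0.2, 0.4, 0.6]
gripper_width: 0.598
gripper_force: 0.0
```

>>> drive_tool --pt "60 0 0 25 0 0 0" --pt "60 0 0 25 0 0 0" --pt "60 0 0 15 0 0 0" --pt "60 0 0 0 0 0 0" --pt "60 0 0 0 0 0 0"

```text
time_s: 14.65
tcp_pos: [0.5029, 0.0191, 0.2069]
ee_rot: [[-0.989, -0.145, 0.002], [-0.145, 0.989, 0.001], [-0.002, 0.001, -1.0]]
wrist_force: [0.0, -0.7, -1.2]
gripper_width: 0.596
gripper_force: 0.0
```

```bash
python3 ali.py; python3 k.py; python3 -c "
from h import *
c=capture('scene');cv2.imwrite('pics/end.png',cv2.resize(c['frame'][145:295,170:360,::-1],None,fx=4,fy=4,interpolation=3))"
```

```text
scene tongue -7.1 peak 46.9 width 5.0
scene ptr -6.88 peak 10.8 width 2.0
top tongue -5.02 peak 3.5 width 4.5
top ptr -7.38 peak 18.2 width 5.8
[-0.98942883 -0.14500295 -0.00217747] [0.50190753 0.01871707 0.20507201] [ 0.34724538 -0.1413087   0.42918452] 14.75
[-0.01437595  0.00465996 -0.02284164] [ 0.34724538 -0.1413087   0.42918452] [0.50190753 0.01871707 0.20507201] 14.75
flange z 89 [0.0969931 0.1011242 0.1130255]
```

View pics/end.png

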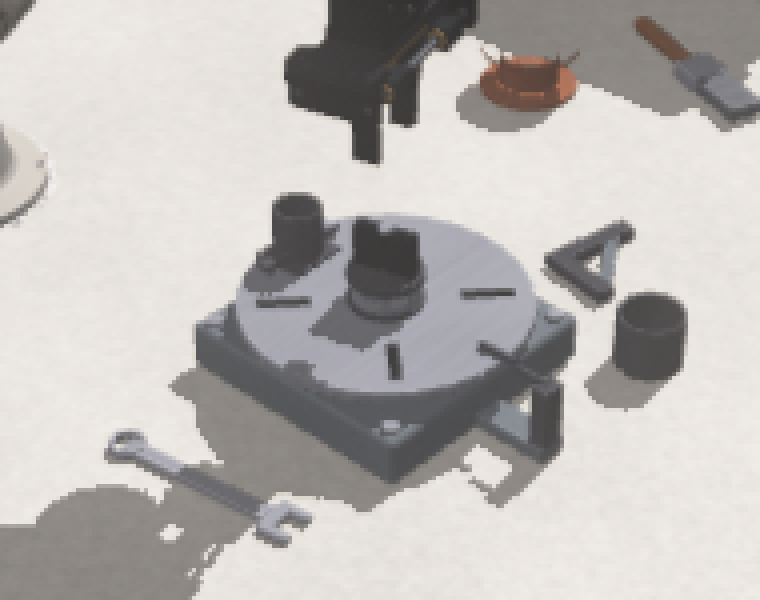

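The knob is down on the ring, with its flange near (385,290). The tongue, from (480,348) to (520,368), runs in line with the pointer blade to (550,385). The gripper is clear and the bystanders have not moved.

```bash
python3 -c "
from station import *
print(finish_job())"
```

```text
the job is handed in; nothing more can be done
None
```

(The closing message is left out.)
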